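# Set a desk-tidy divider against its spacing block and hold it

## Robot

A 7-joint arm with a two-finger parallel gripper is mounted at the origin on the work surface. World frame = base frame: x ahead of the robot, y to its left, z up, the work surface at z = 0. Lengths are in m, angles in rad, forces in N, time in s.
With the tool pointing down it reaches from about 0.4 to 0.9 m from the base axis. Payload 5.6 kg.
Tool frame: the origin (TCP) lies at the very end of the fingers, on their centre line; the grasp point (between the pads) lies 19 mm behind it; z points along the fingers, y is the line along which they close (so a half turn about z gives the same grasp; the last joint's range is limited). The gripper opens to 92 mm and grips with 3 to 60 N. Pads are 20 mm wide; open, the fingers measure 128 mm over their backs; the gripper's body (75 mm by 189 mm) begins 69 mm behind the grasp point.
Start: joints at [1.299, 0.468, -0.012, 1.603, 0.006, 1.071, -0.056], TCP at [0.147, -0.633, 0.215] pointing down, gripper open.
Joint ranges: [-2.53, 2.53], [-0.31, 2.02], [-1.57, 1.55], [0.28, 2.44], [-1.29, 4.43], [0.15, 1.84], [-2.92, 2.92]. Speed limits (rad/s): [2.57, 2.57, 3.14, 3.14, 3.14, 3.14, 3.14].

## Interface

Orientations are given as a unit quaternion [x, y, z, w].
In Python, from rig import arm, eyes, ticket gives the robot as it stands.
- The arm moves only by the tool carry_out, never from a script. Its argument "commands" is a list of rows, each a list of 7 numbers: the closure, from 0 (fully open) to 1 (shut), then the shift along the tool's x, y, z in cm, then the turn, a rotation vector about the tool's x, y, z in rad. A call has exactly 5 rows; each row is the pose to reach, as a shift and turn from the pose commanded when the call began, along the tool's axes at that moment; what a row does not reach only later rows make up. A row lasts 1/8 s, in which the tool goes at most 62.5 mm and 10.7 degrees, less where a joint would pass 70% of its speed; a pose out of reach is approached as far as the arm can. A call with a gripper value outside its range is refused whole. The fingers move at their own pace and stop on an object; "squeeze" is the grip in N (left out, the last holds). Time passes only in rows, so rows that repeat a pose let the fingers close, or fill a call up. It gives the time, the measured TCP pose, the force, the opening and the grip force at its end, in the units of the state.
- arm.sense(): the state, without advancing time (a new reading comes with each control period).
- eyes.capture(name): name is "scene" or "top"; returns a dict with "color" (384x512x3 uint8, red, green, blue), "vfov" (degrees; the focal length in pixels is half the picture's height over the tangent of half this angle, whatever the lens; pixels are square), "cx", "cy" (the principal point, pixels), "distortion" ([k1, k2, p1, p2, k3] as OpenCV has them; the pictures are not rectified), "R" (3x3) and "t" (3): a world point X has camera coordinates R X + t. Camera axes: x right, y down, z forward; pixel columns grow to the right and rows downward; lengths in m; the calibration is good to about 2 mm. A picture is of the moment at which its call begins. There is no depth.
- ticket.job_done(): hands the job in; it is judged then, once.
The state is a dict: "time": time; "qpos": joint angles; "qd": joint speeds; "tau": joint torques, N m; "tool_pos": TCP position; "eef_rot": TCP orientation; "contact_force": force on the tool from outside, world axes, zero at the start; "torque": the same for the moment, N m; "gripper_width": finger opening in m; "finger_force": force on a finger pad.
Only numpy, scipy, OpenCV 4.12 (cv2) and the standard library are available. Lean on these libraries where they do the work, as an engineer would, in place of code of your own. Each camera call takes 0.05 s, during which the arm holds its last target. There are 200 camera calls.

## Task

We are gluing up the plywood desk tidy: slide the wooden setting block into the slot beside the glued centre divider that is wide enough for it, flat and fully home with its end against the rear rail, and let go of it. Then press the loose divider flush, back edge against the rear rail and side flat against the block so that the block is nipped tight against the centre divider, and finish while still holding it there, upright and under firm pressure, as you would until the glue grabs. Leave the notepad, the glue bottle and the cup where they are.

Things in the scene. Friction and masses are not known exactly. Their poses are not given: they have to be found in the camera images.
- tidy: fixed part-built desk tidy, bare plywood, open at the front. Origin on the table under the glued centre divider; x to the rear (away from the robot), y left, z up. Base board x -50 to +62 mm, y -115 to +115, top at z = 10. On one side (left or right, it varies) stands the pen box, gap to the centre divider 21-32 mm; on the other the loose divider, gap about 53-61 mm at its middle
- centre_divider (a point): centre of the tidy's glued centre divider (fixed): upright plywood 95 mm long (x) x 10 mm thick (y) x 68 mm high, standing on the base; it spans the tidy's x -45 to +50 mm, so its back edge meets the rear rail; top 78 mm above the table. Axes as the tidy's
- rear_rail (a point): middle of the front face of the tidy's rear rail, a fixed strip 12 mm thick and 22 mm high along the whole rear edge of the base; the face lies at the tidy's x = +50 mm, the point at z = 21 mm, the rail's top at z = 32 mm. Axes as the tidy's
- penbox: pen box, open-topped plywood box 95 (x) x 72 (y) x 68 mm high, glued (fixed) on the tidy's base. Origin at the height of the base's top, 7.5 mm in front of the box's middle; axes as the tidy's
- divider_center (a point): centre of the loose divider: plywood 95 mm long (x) x 10 mm thick (y) x 68 mm high (z), about 45 g, same shape as the centre divider. It stands loose on the tidy's base (top 78 mm above the table), nearly parallel to the centre divider, back edge 5-11 mm in front of the rear rail; a knock tips it over. It can be pinched from above across its thickness, above the block's top
- block_center (a point): centre of the setting block: softwood bar 160 mm long (x) x 45 mm wide (y) x 35 mm high (z), about 130 g, lying on the table to one side of the tidy; same end for end. Home in the slot it rests on the base (top 45 mm above the table), far end on the rear rail; its last 65 mm stand out in front of the dividers and can be gripped across the width there
- notepad: bystander: note pad 148 x 105 x 10 mm lying on the table, origin under its centre
- glue: bystander: closed white glue bottle, 52 mm across, 135 mm tall, origin under its centre
- cup: bystander: white cup, 82 mm across, 70 mm tall, origin under its centre
Not all that is in view belongs to the job. Of the things that look like the part that bears block_center, take the one that is farthest to the robot's right at the start. What is meant by the part that bears divider_center is not black, and is the larger of those in its own colour.

How it is judged:
By the outcome, as a careful person would: the job done as asked, in the order asked, and still so for the second after the job is handed in, while the arm keeps its last pose, push and grip.
It also fails if it takes over 61 s, if anything falls off the work surface, if the arm or the gripper's body presses on something with over 40 N, if the wrist force passes 120 N, or if a joint passes its speed limit or range.

## Working session

There is one attempt and no reset: what is moved stays moved. The work goes in short steps, Python scripts to look and compute and a tool call to move; the robot and the scene stay as the last step left them, time stands still between calls to the robot, and variables do not carry over. Pictures are saved under pics/ and viewed, at most 10 in all, crops included, and the job is handed in when it is done.

Besides the shell and the picture viewer there is one more tool, called after "Request:" by a JSON object that holds its "op" and its "data". carry_out: Moves the arm, as the interface text tells. Its arguments: {"type":"object","properties":{"commands":{"type":"array","items":{"type":"array","items":{"type":"number"}}},"squeeze":{"type":"number"}},"required":["commands"]}

```bash
mkdir -p pics; ls
cat > h.py <<'E'
import numpy as np, cv2
from rig import arm, eyes, ticket
def K(c):
    f=c["color"].shape[0]/2/np.tan(np.radians(c["vfov"])/2)
    return np.array([[f,0,c["cx"]],[0,f,c["cy"]],[0,0,1.]])
def ray(c,px):
    p=cv2.undistortPointsIter(np.array(px,float).reshape(-1,1,2),K(c),np.array(c["distortion"],float),None,None,(3,50,1e-9)).reshape(-1,2)
    R=np.array(c["R"]);t=np.array(c["t"])
    d=np.c_[p,np.ones(len(p))]@R
    return -R.T@t,d
def onz(c,px,z):
    o,d=ray(c,px); return o+d*((z-o[2])/d[:,2])[:,None]
def proj(c,X):
    return cv2.projectPoints(np.array(X,float).reshape(-1,3),cv2.Rodrigues(np.array(c["R"],float))[0],np.array(c["t"],float),K(c),np.array(c["distortion"],float))[0].reshape(-1,2)
def save(im,name): cv2.imwrite("pics/"+name,cv2.cvtColor(im,cv2.COLOR_RGB2BGR))
E
python3 - <<'E'
from h import *
for n in("scene","top"):
    c=eyes.capture(n); im=c["color"]; save(cv2.resize(im,(768,576)),n+"0.png")
    o,_=ray(c,[[0,0]]); print(n,o,c["vfov"],c["cx"],c["cy"],c["distortion"],np.array(c["R"])[2]); 
print(arm.sense())
E
```

```text
pics
scene [1.00845484 0.07636558 0.72192779] 54.99789754230162 259.90714165273704 192.86218944364643 [-0.00077939  0.          0.          0.          0.        ] [-0.55729023 -0.1057935  -0.82355045]
top [ 0.44422086 -0.01627453  1.09696201] 45.335603798577445 246.2876559122359 195.40710796039167 [-0.18982793  0.          0.          0.          0.        ] [ 0.15077833  0.01627496 -0.98843362]
{'time': 0.1, 'qpos': array([ 1.29898831,  0.46826069, -0.01158059,  1.60348003,  0.00602542,
        1.0714211 , -0.05628742]), 'qd': array([ 9.43046467e-04, -1.64267122e-03,  9.53608123e-05, -2.65418512e-03,
       -3.71989412e-04, -3.32838489e-04, -4.77064638e-04]), 'tau': array([ 1.51045202e-03, -5.21646523e+01, -1.21000255e-02, -2.44366318e+01,
       -5.67212014e-02,  1.40915508e-02,  6.92700655e-05]), 'tool_pos': array([ 0.14723148, -0.63258996,  0.21377537]), 'eef_rot': array([ 9.93466116e-01,  1.14124872e-01, -1.59164638e-04, -7.51219923e-04]), 'contact_force': array([-0.63863973, -0.40803295,  0.15781715]), 'torque': array([0.0380206 , 0.01515505, 0.03943782]), 'finger_force': 0.0, 'gripper_width': 0.09178865914513937}
```

View pics/scene0.png

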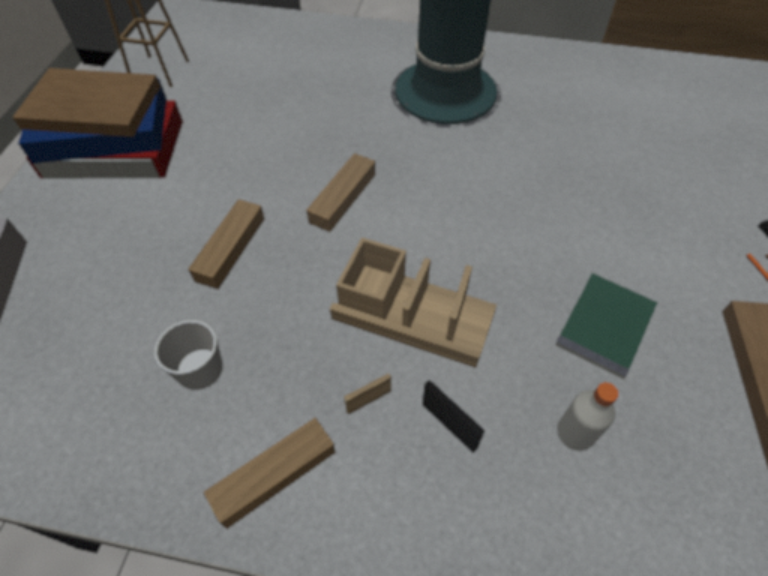

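View pics/top0.png

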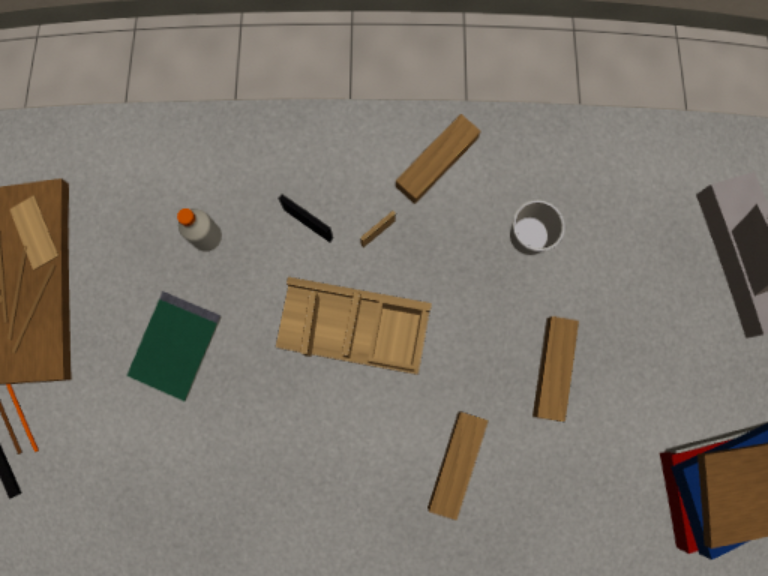

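The scene view (768x576) shows the pen box to the robot's right of the centre divider and the loose divider to its left.

- **Block candidates (top view):** bars at (438,157), (556,369) and (458,465). The farthest to the robot's right is (556,369).
- **Divider candidates (top view):** black plate (305,218), small plywood piece (378,228), and the plywood plate in the tidy (308,325). I choose the one in the tidy, as it is the larger plywood one.

Next I'll check this in a close crop.

Run:
```python
from h import *
c=eyes.capture("top"); im=c["color"]
save(cv2.resize(im[175:290,180:395],None,fx=3.7,fy=3.7,interpolation=cv2.INTER_CUBIC),"crop1.png")
hsv=cv2.cvtColor(im,cv2.COLOR_RGB2HSV)
m=((hsv[...,1]>70)&(hsv[...,0]<30)).astype(np.uint8)
cs,_=cv2.findContours(m,cv2.RETR_EXTERNAL,cv2.CHAIN_APPROX_NONE)
for k in cs:
    if cv2.contourArea(k)<80: continue
    r=cv2.minAreaRect(k); print(np.round(r[0]),cv2.contourArea(k))
    if 300<r[0][0]<400 or 170<r[0][0]<290:
        b=cv2.boxPoints(r)
        print(' px',b.round(1).tolist())
        for z in (.035,.010): 
            w=onz(c,b,z); print('  z',z,w[:,:2].round(4).tolist(),'mid',w.mean(0)[:2].round(4), 'sides',np.linalg.norm(w[1]-w[0]).round(4),np.linalg.norm(w[2]-w[1]).round(4))
```

```text
[481. 329.] 3339.0
[305. 310.] 1388.0
 px [[283.79998779296875, 340.29998779296875], [305.3999938964844, 273.5], [325.5, 280.0], [303.8999938964844, 346.79998779296875]]
  z 0.035 [[0.2742, -0.0887], [0.4268, -0.1369], [0.4121, -0.1834], [0.2594, -0.1347]] mid [ 0.3431 -0.1359] sides 0.16 0.0487
  z 0.01 [[0.2702, -0.0904], [0.4263, -0.1397], [0.4113, -0.1873], [0.2551, -0.1375]] mid [ 0.3407 -0.1387] sides 0.1638 0.0499
[370. 245.] 1385.0
 px [[354.6000061035156, 277.70001220703125], [364.29998779296875, 209.89999389648438], [386.0, 213.0], [376.29998779296875, 280.79998779296875]]
  z 0.035 [[0.4174, -0.2513], [0.5752, -0.2763], [0.5683, -0.3286], [0.41, -0.3026]] mid [ 0.4927 -0.2897] sides 0.1597 0.0527
  z 0.01 [[0.4168, -0.2569], [0.5782, -0.2825], [0.5712, -0.336], [0.4092, -0.3094]] mid [ 0.4939 -0.2962] sides 0.1635 0.054
[235. 217.] 4545.5
 px [[182.39999389648438, 232.60000610351562], [191.39999389648438, 184.0], [287.3999938964844, 201.6999969482422], [278.3999938964844, 250.39999389648438]]
  z 0.035 [[0.5169, 0.1486], [0.6319, 0.131], [0.5924, -0.095], [0.4791, -0.0745]] mid [0.5551 0.0275] sides 0.1164 0.2294
  z 0.01 [[0.5186, 0.1524], [0.6364, 0.1345], [0.5959, -0.0968], [0.4799, -0.0759]] mid [0.5577 0.0286] sides 0.1191 0.2348
[252. 152.] 160.0
 px [[238.0, 159.39999389648438], [261.29998779296875, 139.89999389648438], [265.3999938964844, 144.89999389648438], [242.10000610351562, 164.3000030517578]]
  z 0.035 [[0.6924, 0.0222], [0.7406, -0.0327], [0.7286, -0.0425], [0.6805, 0.0123]] mid [ 0.7105 -0.0102] sides 0.073 0.0155
  z 0.01 [[0.6982, 0.0231], [0.7476, -0.033], [0.7353, -0.0431], [0.6861, 0.0129]] mid [ 0.7168 -0.01  ] sides 0.0747 0.0159
[124. 144.] 109.0
[ 23. 210.] 6117.0
[292. 105.] 1243.0
```

View pics/crop1.png

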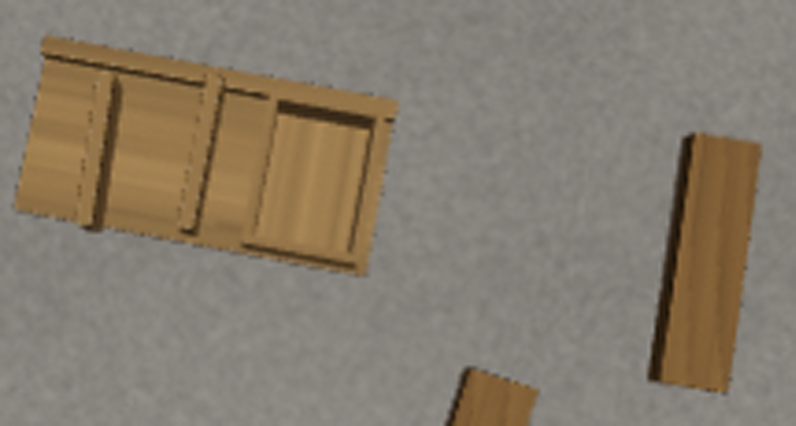

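Crop (offset 180,175, x3.7): the block top face has corners (692,133), (761,144), (728,393), (658,381). The loose divider's top edge runs about (104,75) to (89,228), and the centre divider's about (213,73) to (190,235). The slot on the loose side is the wide one. The choice holds, so I'll measure it accurately.

```bash
cat > m.py <<'E'
from h import *
c=eyes.capture("top")
def P(pts,z): return onz(c,(np.array(pts,float)+.5)/3.7-.5+[180,175],z)[:,:2]
E
python3 - <<'E'
from m import *
b=P([(692,133),(761,144),(728,393),(658,381)],.035)
print('block',b.round(4).tolist(),b.mean(0).round(4),[np.linalg.norm(b[i]-b[i-1]).round(4) for i in range(4)])
ang=lambda v:np.degrees(np.arctan2(v[1],v[0])).round(2)
print('blockyaw',ang(b[1]-b[2]),ang(b[0]-b[3]))
# tidy: base front-left, pen-box; rail top ends; dividers tops
r=P([(43,37),(397,100)],.032); print('rail top rear edge',r.round(4).tolist(),np.linalg.norm(r[1]-r[0]), ang(r[0]-r[1])-90)
rf=P([(42,54),(200,84)],.032); print('rail top front edge',rf.round(4).tolist(), ang(rf[0]-rf[1])-90)
f=P([(15,210),(366,275)],.010); print('base front',f.round(4).tolist(),np.linalg.norm(f[1]-f[0]), ang(f[0]-f[1])-90)
for n,q in (('loose',[(95,75),(113,77),(97,230),(79,226)]),('centre',[(206,72),(222,75),(197,235),(180,231)])):
    d=P(q,.078); print(n,d.round(4).tolist(),d.mean(0).round(4),[np.linalg.norm(d[i]-d[i-1]).round(4) for i in range(4)],ang(d[0]-d[3]),ang(d[1]-d[2]))
# refine minAreaRect of top-face by brightness
im=c["color"]; hsv=cv2.cvtColor(im,cv2.COLOR_RGB2HSV)
m=((hsv[...,1]>70)&(hsv[...,0]<30)&(hsv[...,2]>75)).astype(np.uint8); 
n,l,s,ce=cv2.connectedComponentsWithStats(m); i=l[245,372]; cs,_=cv2.findContours((l==i).astype(np.uint8),0,1); w=cv2.boxPoints(cv2.minAreaRect(cs[0])); w=onz(c,w,.035)[:,:2]; print('rect',w.mean(0),[np.linalg.norm(w[i]-w[i-1]).round(4) for i in range(4)],ang(w[1]-w[0]))
E
```

```text
block [[0.5736, -0.282], [0.5669, -0.3269], [0.4098, -0.3028], [0.4175, -0.2581]] [ 0.492  -0.2924] [np.float64(0.1579), np.float64(0.0454), np.float64(0.159), np.float64(0.0454)]
blockyaw -8.73 -8.72
rail top rear edge [[0.6308, 0.1317], [0.593, -0.094]] 0.2288511472447226 -9.510000000000005
rail top front edge [[0.6198, 0.1319], [0.6017, 0.0307]] -10.129999999999995
base front [[0.5216, 0.1493], [0.4833, -0.0762]] 0.22879979987904925 -9.629999999999995
loose [[0.5997, 0.0927], [0.5986, 0.0817], [0.5056, 0.089], [0.5078, 0.0999]] [0.5529 0.0908] [np.float64(0.0922), np.float64(0.0111), np.float64(0.0933), np.float64(0.0111)] -4.51 -4.51
centre [[0.6023, 0.0252], [0.6006, 0.0154], [0.5035, 0.0288], [0.5057, 0.0391]] [0.553  0.0271] [np.float64(0.0976), np.float64(0.0099), np.float64(0.098), np.float64(0.0105)] -8.19 -7.86
rect [ 0.49225474 -0.29311352] [np.float64(0.0446), np.float64(0.1599), np.float64(0.0454), np.float64(0.1604)] -8.8
```

```bash
cat > go.py <<'E'
from h import *
from scipy.spatial.transform import Rotation as Ro
O=np.array([.551,.0283]); Y=np.radians(-9.5)
def T(x,y):  # tidy mm -> world
    c,s=np.cos(Y),np.sin(Y); return O+np.array([c*x-s*y,s*x+c*y])/1e3
def inT(p):
    c,s=np.cos(Y),np.sin(Y); d=(np.array(p[:2])-O)*1e3; return np.array([c*d[0]+s*d[1],-s*d[0]+c*d[1]])
def go(x,y,z,yaw):
    s=arm.sense(); R=Ro.from_quat(s["eef_rot"]); tgt=Ro.from_euler('z',yaw,degrees=True)*Ro.from_quat([1,0,0,0])
    print('t',s["time"],'pos',s["tool_pos"].round(4),'F',s["contact_force"].round(1),'w',round(s["gripper_width"],4))
    print('shift cm',(R.inv().apply(np.array([x,y,z])-s["tool_pos"])*100).round(2),'turn',(R.inv()*tgt).as_rotvec().round(4))
E
python3 - <<'E'
from go import *
go(.4448,-.2855,.12,-8.8)
E
```

```text
t 0.2 pos [ 0.1473 -0.6327  0.214 ] F [-0.4  0.8 -0. ] w 0.0918
shift cm [ 36.85 -27.06   9.43] turn [-1.100e-03  3.000e-04  3.823e-01]
```

Request:
{"op": "carry_out", "data": {"commands": [[0,3,-2,-4,0,0,0],[0,8,-6,-5,0,0,0.1],[0,13,-9.5,-5,0,0,0.2],[0,18,-13.2,-5,0,0,0.3],[0,23,-17,-4,0,0,0.38]], "squeeze": 30}}

```text
time: 0.82
tool_pos: [0.3333, -0.4152, 0.2555]
eef_rot: [0.997, -0.077, 0.001, 0.001]
contact_force: [0.2, -0.3, -0.4]
gripper_width: 0.0919
finger_force: 0.0
```

```bash
python3 -c "
from go import *
go(.4448,-.2855,.10,-8.8)"
```

```text
t 0.825 pos [ 0.3333 -0.4152  0.2555] F [ 0.2 -0.3 -0.4] w 0.0919
shift cm [  9.   -14.55  15.54] turn [ 0.0013 -0.0016 -0.0005]
```

Request:
{"op": "carry_out", "data": {"commands": [[0,3,-5,2,0,0,0],[0,6,-9.5,5,0,0,0],[0,9,-14.5,9,0,0,0],[0,9,-14.5,13.5,0,0,0],[0,9,-14.5,15.5,0,0,0]]}}

```text
time: 1.45
tool_pos: [0.4419, -0.2846, 0.0971]
eef_rot: [0.997, -0.074, -0.002, -0.001]
contact_force: [0.6, -0.6, 0.1]
gripper_width: 0.0917
finger_force: 0.0
```

```bash
python3 -c "
from go import *
go(.4448,-.2855,.003,-8.8)
for n in ('top','scene'):
    c=eyes.capture(n); print(n,proj(c,[[.4448,-.2855,.035]]))
im=c['color'];save(cv2.resize(im[110:230,90:250],None,fx=4,fy=4),'b1.png')"
```

```text
t 1.45 pos [ 0.4419 -0.2846  0.0971] F [ 0.6 -0.6  0.1] w 0.0917
shift cm [0.33 0.07 9.41] turn [-0.002   0.0038  0.0051]
top [[368.99703941 265.74555104]]
scene [[159.56307535 143.37043393]]
```

View pics/b1.png

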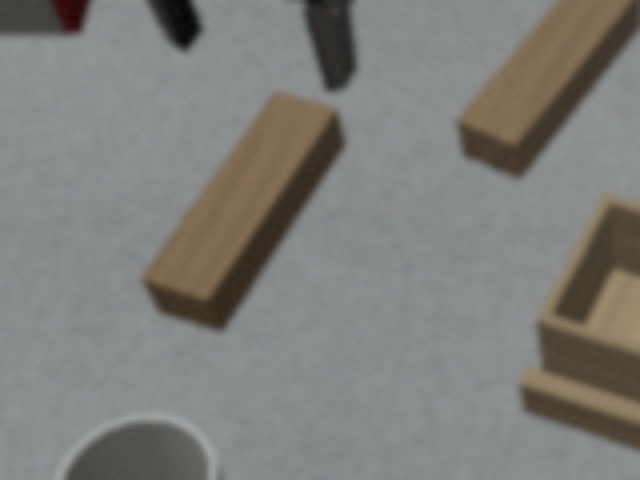

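The crop shows the two fingers straddling the block's near end at (175,30) and (340,75), and the grip point projects to (278,134) on its centreline. Descending and gripping.

Request:
{"op": "carry_out", "data": {"commands": [[0,0.3,0,4,0,0,0],[0,0.3,0,7,0,0,0],[0,0.3,0,9,0,0,0.005],[0,0.3,0.05,9.2,0,0,0.005],[0.3,0.3,0.05,9.2,0,0,0.005]]}}

```text
time: 2.17
tool_pos: [0.4463, -0.2885, 0.009]
eef_rot: [0.997, -0.078, 0.001, 0.0]
contact_force: [-0.1, 0.4, -0.5]
gripper_width: 0.0838
finger_force: 0.0
```

Request:
{"op": "carry_out", "data": {"commands": [[0.6,0,0,0,0,0,0],[0.9,0,0,0,0,0,0],[1,0,0,0,0,0,0],[1,0,0,0,0,0,0],[1,0,0,0,0,0,0]], "squeeze": 40}}

```text
time: 2.8
tool_pos: [0.4456, -0.2877, 0.008]
eef_rot: [0.997, -0.078, -0.0, 0.0]
contact_force: [-0.7, -0.0, 2.3]
gripper_width: 0.0449
finger_force: 40.0
```

Request:
{"op": "carry_out", "data": {"commands": [[1,0,0,-2,0,0,0],[1,0,0,-5,0,0,0],[1,0,0,-9,0,0,0],[1,0,0,-11.5,0,0,0],[1,0,0,-11.5,0,0,0]]}}

```text
time: 3.42
tool_pos: [0.4465, -0.2883, 0.1242]
eef_rot: [0.997, -0.078, 0.002, 0.001]
contact_force: [0.1, -0.1, -1.6]
gripper_width: 0.0448
finger_force: 40.0
```

```bash
python3 -c "
from go import *
go(*T(-160,28.5),.12,-9.5)"
```

```text
t 3.425 pos [ 0.4465 -0.2883  0.1242] F [ 0.1 -0.1 -1.6] w 0.0448
shift cm [-10.58 -35.91   0.33] turn [ 0.0015 -0.0032  0.0094]
```

Request:
{"op": "carry_out", "data": {"commands": [[1,-1,-3,0,0,0,0],[1,-2.5,-8,0,0,0,0],[1,-4,-13,0,0,0,0],[1,-5.5,-18,0,0,0,0],[1,-7,-23,0,0,0,0.01]]}}

```text
time: 4.05
tool_pos: [0.4107, -0.048, 0.1214]
eef_rot: [0.997, -0.083, -0.001, -0.0]
contact_force: [1.0, 0.4, -2.0]
gripper_width: 0.0444
finger_force: 40.0
```

Request:
{"op": "carry_out", "data": {"commands": [[1,-1,-4,0,0,0,0],[1,-2,-8,0,0,0,0],[1,-3,-11,0,0,0,0],[1,-3.6,-13,0,0,0,0],[1,-3.6,-13,0,0,0,0]]}}

```text
time: 4.68
tool_pos: [0.397, 0.0856, 0.1216]
eef_rot: [0.997, -0.081, -0.001, 0.0]
contact_force: [0.0, -1.3, -2.0]
gripper_width: 0.0451
finger_force: 40.0
```

Request:
{"op": "carry_out", "data": {"commands": [[1,0,0,0,0,0,0],[1,0,0,0,0,0,0],[1,0,0,0,0,0,0],[1,0,0,0,0,0,0],[1,0,0,0,0,0,0]]}}

```text
time: 5.3
tool_pos: [0.3983, 0.0844, 0.1229]
eef_rot: [0.997, -0.083, 0.0, 0.0]
contact_force: [0.2, 0.3, -1.5]
gripper_width: 0.0444
finger_force: 40.0
```

```bash
python3 -c "
from go import *
go(*T(-160,28.5),.10,-9.5)
c=eyes.capture('top')
save(cv2.resize(c['color'][175:325,150:340],None,fx=4,fy=4,interpolation=cv2.INTER_CUBIC),'t2.png')"
```

```text
t 5.3 pos [0.3983 0.0844 0.1229] F [ 0.2  0.3 -1.5] w 0.0444
shift cm [-0.01  0.16  2.29] turn [ 0.     -0.0001 -0.0007]
```

View pics/t2.png

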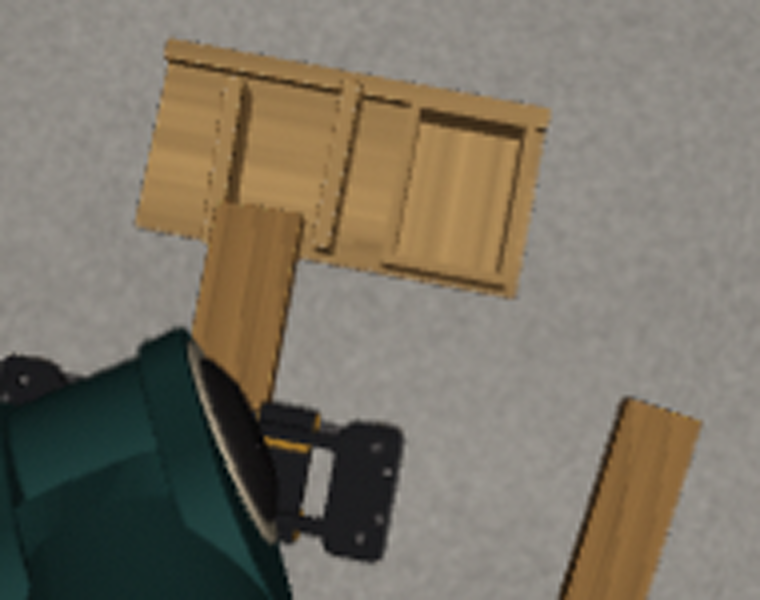

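The picture shows the block held over the slot, with far corners at about (220,203) and (303,215) in the crop. Parallax makes it look shifted left, so I'll measure it at its true height.

```bash
python3 -c "
from go import *
c=eyes.capture('top')
f=lambda q,z:np.array([inT(p) for p in onz(c,(np.array(q,float)+.5)/4-.5+[150,175],z)]).round(1).tolist()
print('block',f([(220,203),(303,215),(268,395),(195,330)],.150))
print('centre L top edge rear,front',f([(345,78),(318,248)],.078),'R',f([(361,82),(334,253)],.078))
print('centre R bottom', f([(334,253)],.010))
print('loose L rear,front; R rear',f([(224,78),(206,236)],.078),f([(244,82),(233,205)],.078))
print('TCP',inT(arm.sense()['tool_pos']))
c=eyes.capture('scene'); 
save(cv2.resize(c['color'][130:260,200:350],None,fx=4.5,fy=4.5,interpolation=cv2.INTER_CUBIC),'s2.png')
"
```

```text
block [[-35.1, 51.3], [-33.5, 7.8], [-127.6, 8.5], [-101.8, 51.6]]
centre L top edge rear,front [[51.3, 4.1], [-45.1, 1.5]] R [[50.7, -5.1], [-46.2, -7.7]]
centre R bottom [[-42.8, -4.1]]
loose L rear,front; R rear [[39.3, 71.2], [-49.8, 64.1]] [[39.0, 59.6], [-30.1, 52.5]]
TCP [-159.94459433   30.19810984]
```

View pics/s2.png

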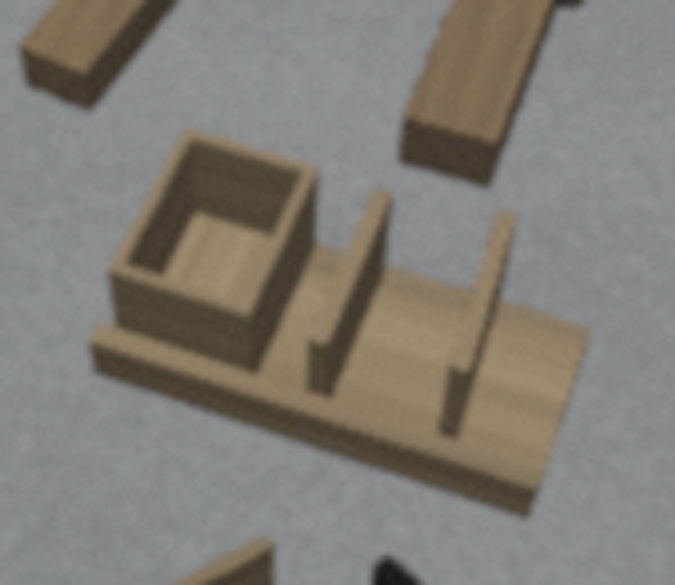

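The scene crop shows the divider top edges clear of the block: centre rear end at (308-325,345) and front end at (378-393,192); loose rear end at (443-468,368) and front end at (500-517,213). I'll cross-check these against the top view.

```bash
python3 -c "
from go import *
c=eyes.capture('scene')
f=lambda q,z:np.array([inT(p) for p in onz(c,(np.array(q,float)+.5)/4.5-.5+[200,130],z)]).round(1).tolist()
print('centre rear R,L front R,L',f([(308,342),(328,347),(376,190),(394,193)],.078))
print('loose rear R,L front R,L',f([(443,365),(468,371),(500,211),(518,215)],.078))
print('rail rear top',f([(93,328),(532,488)],.032))
print('base left edge front',f([(588,330)],.010))
print('block far end bottom R,L; top',f([(400,160),(488,185)],.115),f([(405,120),(495,146)],.150))
"
```

```text
centre rear R,L front R,L [[51.2, -3.6], [50.6, 5.9], [-43.7, -2.3], [-45.0, 6.6]]
loose rear R,L front R,L [[41.3, 58.3], [40.4, 69.9], [-52.7, 58.3], [-53.4, 67.1]]
rail rear top [[52.9, -115.2], [62.5, 112.3]]
base left edge front [[-47.4, 114.7]]
block far end bottom R,L; top [[-36.5, 9.8], [-36.8, 52.6]] [[-31.6, 11.4], [-31.3, 53.4]]
```

Request:
{"op": "carry_out", "data": {"commands": [[1,-1,0.3,0,0,0,0],[1,-2.3,0.3,0,0,0,0],[1,-2.3,0.3,2.5,0,0,0],[1,-2.3,0.3,5.5,0,0,0],[1,-2.3,0.3,7,0,0,0]]}}

```text
time: 6.12
tool_pos: [0.3734, 0.0853, 0.0518]
eef_rot: [0.997, -0.083, -0.001, 0.0]
contact_force: [-0.3, 0.4, -1.8]
gripper_width: 0.0447
finger_force: 40.0
```

Request:
{"op": "carry_out", "data": {"commands": [[1,0,0,1,0,0,0],[1,0,0,1.7,0,0,0],[1,0,0,2.0,0,0,0],[1,0,0,2.0,0,0,0],[1,0,0,2.0,0,0,0]]}}

```text
time: 6.75
tool_pos: [0.3754, 0.0854, 0.0331]
eef_rot: [0.997, -0.083, 0.0, -0.0]
contact_force: [-0.3, -0.6, -1.9]
gripper_width: 0.0449
finger_force: 40.0
```

```bash
python3 -c "
from go import *
go(*T(-160,27.2),.028,-9.3)
print(inT(arm.sense()['tool_pos']), arm.sense()['qpos'])
c=eyes.capture('top')
save(cv2.resize(c['color'][175:275,160:310],None,fx=5,fy=5,interpolation=cv2.INTER_CUBIC),'t3.png')"
```

```text
t 6.75 pos [0.3754 0.0854 0.0331] F [-0.3 -0.6 -1.9] w 0.0449
shift cm [2.27 0.01 0.52] turn [-0.0002 -0.0008 -0.0041]
[-182.66010985   27.35393847] [-0.03726181  0.38834093 -0.3096439   2.32864933  0.26627162  0.4546036
 -2.30255072]
```

View pics/t3.png

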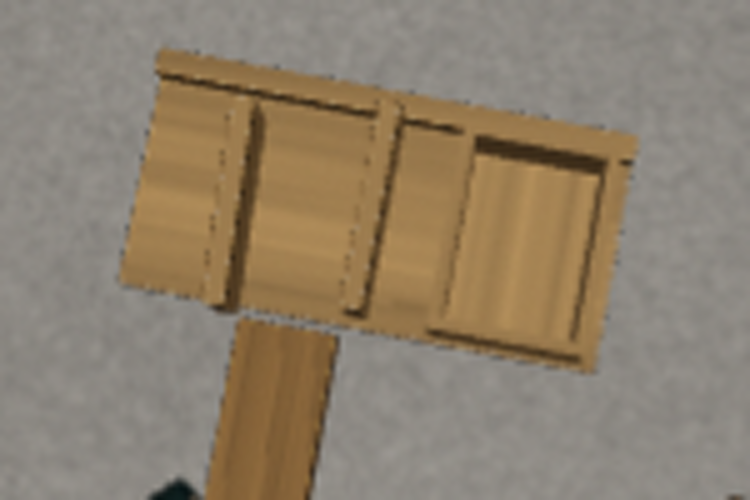

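```bash
python3 -c "
from go import *
c=eyes.capture('top')
f=lambda q,z:np.array([inT(p) for p in onz(c,(np.array(q,float)+.5)/5-.5+[160,175],z)]).round(1).tolist()
print('block',f([(237,319),(339,334),(311,495),(207,485)],.060))
print('loose inner bottom front,rear',f([(238,312),(264,115)],.010),'inner top',f([(222,306),(248,104)],.078))
print('centre L top front rear',f([(345,310),(379,103)],.078),'R top',f([(359,312),(396,110)],.078),'R bot',f([(367,318),(400,128)],.010))
"
```

```text
block [[-57.2, 51.1], [-55.5, 4.5], [-128.7, 3.6], [-133.0, 50.4]]
loose inner bottom front,rear [[-51.8, 56.7], [43.0, 62.4]] inner top [[-53.4, 56.9], [37.8, 62.7]]
centre L top front rear [[-45.3, 2.7], [48.7, 4.7]] R top [[-45.0, -3.6], [46.9, -3.3]] R bot [[-43.6, -4.0], [48.4, -2.9]]
```

Request:
{"op": "carry_out", "data": {"commands": [[1,0,-0.17,0.5,0,0,0],[1,0.5,-0.17,1,0,0,0],[1,1.5,-0.17,1,0,0,0],[1,2.5,-0.17,1,0,0,0],[1,3,-0.17,1,0,0,0]]}}

```text
time: 7.48
tool_pos: [0.4061, 0.082, 0.0229]
eef_rot: [0.997, -0.083, 0.0, -0.0]
contact_force: [-0.1, -1.0, -1.5]
gripper_width: 0.0448
finger_force: 40.0
```

Request:
{"op": "carry_out", "data": {"commands": [[1,1,0,0,0,0,0],[1,2,0,0,0,0,0],[1,3,0,0,0,0,0],[1,4,0,0,0,0,0],[1,4,0,0,0,0,0]]}}

```text
time: 8.1
tool_pos: [0.4453, 0.0753, 0.0228]
eef_rot: [0.997, -0.083, 0.0, -0.0]
contact_force: [-0.6, 0.2, -2.4]
gripper_width: 0.0448
finger_force: 40.0
```

```bash
python3 -c "
from go import *
go(*T(-80,28.9),.018,-9.3)
print(inT(arm.sense()['tool_pos']))
c=eyes.capture('scene')
save(cv2.resize(c['color'][130:260,200:350],None,fx=4.5,fy=4.5,interpolation=cv2.INTER_CUBIC),'s4.png')"
```

```text
t 8.1 pos [0.4453 0.0753 0.0228] F [-0.6  0.2 -2.4] w 0.0448
shift cm [ 3.21 -0.    0.48] turn [-0.0002 -0.0005 -0.0047]
[-112.05614947   28.9288882 ]
```

View pics/s4.png

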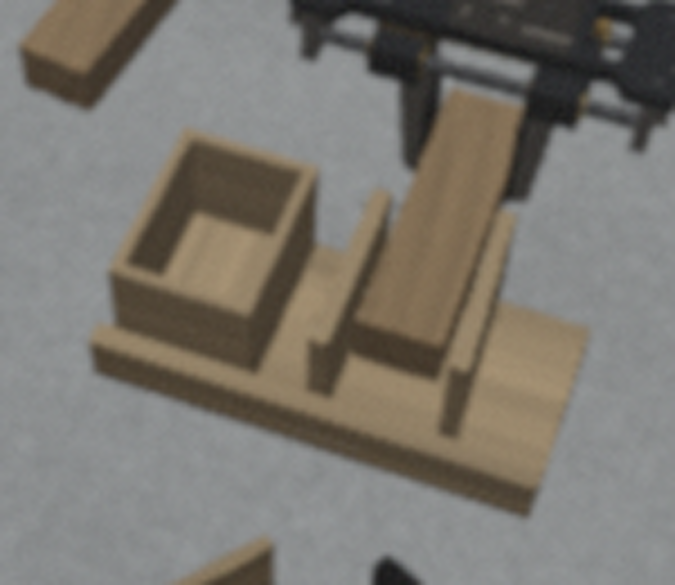

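The block (far end about (350-440,350) in the crop) is in the slot between both dividers, and the loose divider hasn't moved. Advancing to near home, then lowering.

Request:
{"op": "carry_out", "data": {"commands": [[1,1,0,0,0,0,0],[1,2,0,0,0,0,0],[1,3,0,0.2,0,0,0],[1,3,0,0.4,0,0,0],[1,3,0,0.4,0,0,0]]}}

```text
time: 8.78
tool_pos: [0.4734, 0.0704, 0.0184]
eef_rot: [0.997, -0.083, -0.001, 0.0]
contact_force: [-0.3, -0.3, -2.5]
gripper_width: 0.0449
finger_force: 40.0
```

Request:
{"op": "carry_out", "data": {"commands": [[1,0,0,0.1,0,0,0],[1,0,0,0.15,0,0,0],[1,0.2,0,0.15,0,0,0],[1,0.4,0,0.15,0,0,0],[1,0.4,0,0.15,0,0,0]]}}

```text
time: 9.4
tool_pos: [0.4775, 0.0702, 0.0179]
eef_rot: [0.997, -0.083, -0.0, 0.0]
contact_force: [-2.1, 0.3, 5.9]
gripper_width: 0.0444
finger_force: 40.0
```

```bash
python3 -c "
from go import *
go(*T(-76.6,28),.018,-9.3)
print(inT(arm.sense()['tool_pos']))"
```

```text
t 9.4 pos [0.4775 0.0702 0.0179] F [-2.1  0.3  5.9] w 0.0444
shift cm [ 0.28  0.12 -0.01] turn [ 0.0002  0.0002 -0.0033]
[-79.4391799   29.22332026]
```

Request:
{"op": "carry_out", "data": {"commands": [[1,0.1,0,0,0,0,0],[1,0.2,0,0,0,0,0],[1,0.3,0,0,0,0,0],[1,0.4,0,0,0,0,0],[1,0.4,0,0,0,0,0]]}}

```text
time: 10.02
tool_pos: [0.4807, 0.0698, 0.0179]
eef_rot: [0.997, -0.083, -0.001, 0.0]
contact_force: [-5.7, 0.1, 8.6]
gripper_width: 0.0447
finger_force: 40.0
```

Request:
{"op": "carry_out", "data": {"commands": [[1,0.1,0,0,0,0,0],[1,0.2,0,0,0,0,0],[1,0.3,0,0,0,0,0],[1,0.3,0,0,0,0,0],[1,0.3,0,0,0,0,0]]}}

```text
time: 10.65
tool_pos: [0.4808, 0.0698, 0.0179]
eef_rot: [0.997, -0.082, -0.003, 0.001]
contact_force: [-13.2, 2.6, 17.1]
gripper_width: 0.0449
finger_force: 40.0
```

The block is home against the rail. Now I'll nudge it sideways onto the centre divider.

Request:
{"op": "carry_out", "data": {"commands": [[1,-0.15,0.05,-0.1,0,0,0],[1,-0.2,0.1,-0.1,0,0,0],[1,-0.2,0.15,-0.1,0,0,0],[1,-0.2,0.2,-0.1,0,0,0],[1,-0.2,0.2,-0.1,0,0,0]]}}

```text
time: 11.28
tool_pos: [0.4806, 0.0687, 0.018]
eef_rot: [0.997, -0.082, -0.001, -0.0]
contact_force: [-6.6, 4.7, 1.5]
gripper_width: 0.0444
finger_force: 40.0
```

Request:
{"op": "carry_out", "data": {"commands": [[1,0,0.05,0,0,0,0],[1,0,0.1,0,0,0,0],[1,0,0.15,0,0,0,0],[1,0,0.15,0,0,0,0],[1,0,0.15,0,0,0,0]]}}

```text
time: 11.9
tool_pos: [0.4804, 0.0678, 0.018]
eef_rot: [0.997, -0.081, -0.001, -0.001]
contact_force: [-5.3, 6.1, 1.1]
gripper_width: 0.0446
finger_force: 40.0
```

```bash
python3 -c "
from go import *
go(*T(-76.6,28),.018,-9.3)
print(inT(arm.sense()['tool_pos']), arm.sense()['torque'])"
```

```text
t 11.9 pos [0.4804 0.0678 0.018 ] F [-5.3  6.1  1.1] w 0.0446
shift cm [-0.04 -0.07 -0.  ] turn [-0.0011  0.0029 -0.0006]
[-76.18385718  27.28135381] [1.35450884 1.17945952 0.34206405]
```

Request:
{"op": "carry_out", "data": {"commands": [[0.45,0,0,0,0,0,0],[0.3,0,0,0,0,0,0],[0.2,0,0,0,0,0,0],[0.2,0,0,-0.5,0,0,0],[0.2,0,0,-2,0,0,0]]}}

```text
time: 12.52
tool_pos: [0.4818, 0.0654, 0.0386]
eef_rot: [0.997, -0.083, -0.001, 0.0]
contact_force: [0.1, 0.2, 0.1]
gripper_width: 0.0734
finger_force: 0.0
```

Request:
{"op": "carry_out", "data": {"commands": [[0.2,0,0,-3,0,0,0],[0.2,0,0,-6,0,0,0],[0.3,0,0,-9,0,0,0],[0.4,0,0,-11,0,0,0],[0.5,0,0,-11,0,0,0]]}}

```text
time: 13.15
tool_pos: [0.4835, 0.0657, 0.1505]
eef_rot: [0.997, -0.083, 0.002, -0.0]
contact_force: [0.9, -0.4, -0.2]
gripper_width: 0.0471
finger_force: 0.0
```

```bash
python3 -c "
from go import *
print(arm.sense()['tool_pos'],arm.sense()['contact_force'])
a=eyes.capture('scene')['color'][130:260,200:350];b=eyes.capture('top')['color'][175:285,150:310]
a=cv2.resize(a,None,fx=2.6,fy=2.6,interpolation=2);b=cv2.resize(b,None,fx=2.5,fy=2.5,interpolation=2)
o=np.zeros((340,800,3),np.uint8);o[:a.shape[0],:a.shape[1]]=a;o[:b.shape[0],400:400+b.shape[1]]=b;save(o,'s5.png')"
```

```text
[0.48352791 0.06566909 0.15051799] [ 0.87785379 -0.37446369 -0.24655296]
```

View pics/s5.png

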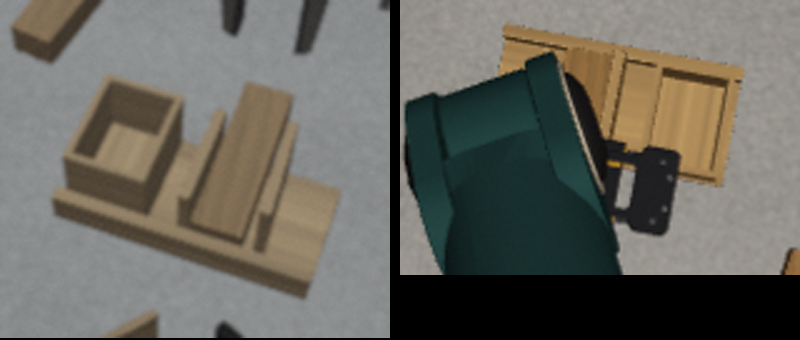

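The block lies flat and home beside the centre divider (left pane: far end (190-245,230)). The loose divider is still upright at (270,185), with a gap to the block. Next I'll move over it with the fingers half open.

```bash
python3 -c "
from go import *
go(*T(-7,64),.12,-9.3)"
```

```text
t 13.25 pos [0.482  0.0654 0.1484] F [-0.9 -0.5 -0.1] w 0.0458
shift cm [ 6.71 -3.89  2.84] turn [ 0.0002 -0.0003 -0.0041]
```

Request:
{"op": "carry_out", "data": {"commands": [[0.5,3,-2,0,0,0,0],[0.5,6,-3.5,0,0,0,0],[0.5,6.7,-3.9,1,0,0,0],[0.5,6.7,-3.9,2.8,0,0,0],[0.5,6.7,-3.9,2.8,0,0,0]]}}

```text
time: 13.88
tool_pos: [0.5518, 0.0921, 0.1176]
eef_rot: [0.997, -0.083, -0.003, 0.001]
contact_force: [0.5, 0.0, -0.8]
gripper_width: 0.0459
finger_force: 0.0
```

```bash
python3 -c "
from go import *
go(*T(-7,64),.05,-9.3)
a=eyes.capture('scene')['color'][120:260,200:360]
save(cv2.resize(a,None,fx=4.2,fy=4.2,interpolation=2),'s6.png')"
```

```text
t 13.875 pos [0.5518 0.0921 0.1176] F [ 0.5  0.  -0.8] w 0.0459
shift cm [ 0.31 -0.11  6.76] turn [ 0.0022  0.0057 -0.0039]
```

View pics/s6.png

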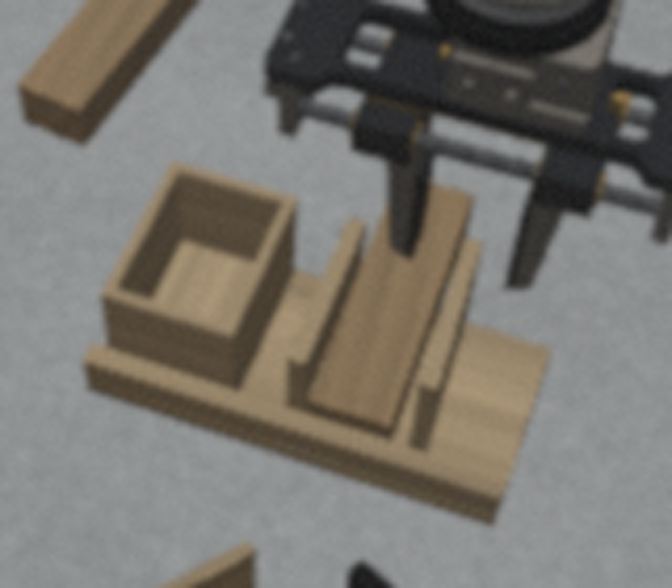

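The finger tips at (405,250) and (518,285) straddle the divider's top edge (428,385)-(475,243), with ample clearance. Descending.

Request:
{"op": "carry_out", "data": {"commands": [[0.5,0.2,-0.1,2,0,0,0],[0.5,0.2,-0.1,4,0,0,0],[0.5,0.2,-0.1,5.5,0,0,0],[0.5,0.2,-0.1,6.4,0,0,0],[0.5,0.2,-0.1,6.5,0,0,0]]}}

```text
time: 14.55
tool_pos: [0.5566, 0.0935, 0.0547]
eef_rot: [0.997, -0.083, -0.0, 0.0]
contact_force: [-0.1, 0.0, -0.1]
gripper_width: 0.046
finger_force: 0.0
```

```bash
python3 -c "
from go import *
go(*T(-7,64),.05,-9.3)
a=eyes.capture('scene')['color'][120:260,200:360]
save(cv2.resize(a,None,fx=4.2,fy=4.2,interpolation=2),'s7.png')"
```

```text
t 14.55 pos [0.5566 0.0935 0.0547] F [-0.1  0.  -0.1] w 0.046
shift cm [-0.17  0.12  0.47] turn [ 0.0003  0.001  -0.0039]
```

View pics/s7.png

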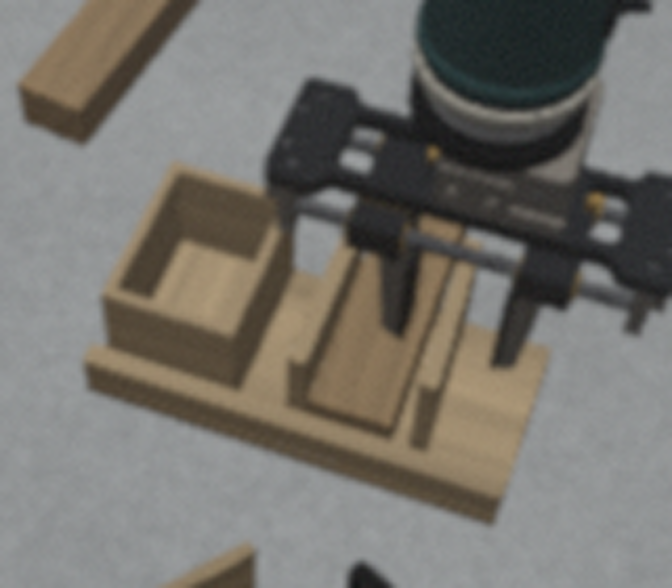

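The fingers straddle the divider: tips at (398,330) and (505,362), divider top between. I have now viewed 11 pictures, one more than allowed, so from here I go by numbers only. Pinching gently first.

Request:
{"op": "carry_out", "data": {"commands": [[0.55,0,0,0.3,0,0,0],[0.65,0,0,0.3,0,0,0],[0.75,0,0,0.3,0,0,0],[0.85,0,0,0.3,0,0,0],[1,0,0,0.3,0,0,0]], "squeeze": 8}}

```text
time: 15.22
tool_pos: [0.557, 0.0935, 0.0524]
eef_rot: [0.997, -0.083, 0.0, 0.0]
contact_force: [0.2, 0.6, 0.5]
gripper_width: 0.0098
finger_force: 8.0
```

Request:
{"op": "carry_out", "data": {"commands": [[1,0,0,0,0,0,0],[1,0,0,0,0,0,0],[1,0,0,0,0,0,0],[1,0,0,0,0,0,0],[1,0,0,0,0,0,0]], "squeeze": 50}}

```text
time: 15.85
tool_pos: [0.557, 0.0935, 0.0524]
eef_rot: [0.997, -0.083, 0.0, 0.0]
contact_force: [-0.0, -0.2, 2.4]
gripper_width: 0.0096
finger_force: 50.0
```

```bash
python3 -c "
from go import *
s=arm.sense(); print(inT(s['tool_pos']))
go(*T(3,55),.05,-9.3)
c=eyes.capture('scene')
# loose divider rear end px predicted vs colour edges
print(proj(c,[[*T(40.5,y),.078] for y in (59,64,69)]).round(1).tolist())"
```

```text
[-4.87289643 65.30602485]
t 15.85 pos [0.557  0.0935 0.0524] F [-0.  -0.2  2.4] w 0.0096
shift cm [0.79 1.03 0.24] turn [ 0.0001 -0.0001 -0.0039]
[[298.5, 210.5], [300.8, 211.3], [303.2, 212.0]]
```

Request:
{"op": "carry_out", "data": {"commands": [[1,0.2,0,0,0,0,0],[1,0.4,0.2,0,0,0,0],[1,0.6,0.4,0,0,0,0],[1,0.7,0.6,0,0,0,0],[1,0.7,0.7,0,0,0,0]]}}

```text
time: 16.52
tool_pos: [0.5632, 0.0856, 0.0524]
eef_rot: [0.997, -0.083, 0.0, -0.0]
contact_force: [0.9, 1.5, 3.5]
gripper_width: 0.0093
finger_force: 50.0
```

Request:
{"op": "carry_out", "data": {"commands": [[1,0.1,0,0,0,0,0],[1,0.2,0,0,0,0,0],[1,0.3,0,0,0,0,0],[1,0.4,0,0,0,0,0],[1,0.4,0,0,0,0,0]]}}

```text
time: 17.15
tool_pos: [0.5653, 0.0847, 0.0525]
eef_rot: [0.997, -0.083, -0.001, 0.001]
contact_force: [-4.1, 0.8, 8.4]
gripper_width: 0.0095
finger_force: 50.0
```

```bash
python3 -c "
from go import *
s=arm.sense(); print(inT(s['tool_pos']),s['torque'].round(2))"
```

```text
[ 4.81847933 58.0177125 ] [0.24 1.02 0.  ]
```

Request:
{"op": "carry_out", "data": {"commands": [[1,-0.1,0.1,-0.05,0,0,0],[1,-0.1,0.2,-0.05,0,0,0],[1,-0.1,0.3,-0.05,0,0,0],[1,-0.1,0.4,-0.05,0,0,0],[1,-0.1,0.4,-0.05,0,0,0]]}}

```text
time: 17.77
tool_pos: [0.5648, 0.0818, 0.0525]
eef_rot: [0.997, -0.083, -0.0, -0.0]
contact_force: [0.9, 3.7, -2.4]
gripper_width: 0.0096
finger_force: 50.0
```

Request:
{"op": "carry_out", "data": {"commands": [[1,0,0.1,0,0,0,0],[1,0,0.2,0,0,0,0],[1,0,0.2,0,0,0,0],[1,0,0.2,0,0,0,0],[1,0,0.2,0,0,0,0]]}}

```text
time: 18.4
tool_pos: [0.5648, 0.0816, 0.0527]
eef_rot: [0.997, -0.083, 0.0, -0.002]
contact_force: [0.4, 7.7, -2.9]
gripper_width: 0.0095
finger_force: 50.0
```

```bash
python3 -c "
from go import *
s=arm.sense(); print(inT(s['tool_pos']),s['torque'].round(2),s['contact_force'])
go(*T(5,55),.05,-9.3)"
```

```text
[ 4.7791968 54.8033276] [ 1.96  0.03 -0.13] [ 0.43586669  7.65278479 -2.88851199]
t 18.4 pos [0.5648 0.0816 0.0527] F [ 0.4  7.7 -2.9] w 0.0095
shift cm [ 0.02 -0.02  0.27] turn [-0.0031 -0.0003 -0.0031]
```

Request:
{"op": "carry_out", "data": {"commands": [[1,0.1,0.1,0,-0.002,0,0],[1,0.2,0.2,0,-0.004,0,0],[1,0.3,0.3,0,-0.006,0,0],[1,0.3,0.3,0,-0.006,0,0],[1,0.3,0.3,0,-0.006,0,0]], "squeeze": 60}}

```text
time: 19.02
tool_pos: [0.5649, 0.0814, 0.0527]
eef_rot: [0.997, -0.082, -0.002, 0.0]
contact_force: [-5.2, 12.8, 1.7]
gripper_width: 0.0098
finger_force: 60.0
```

```bash
python3 -c "
from go import *
s=arm.sense(); print(inT(s['tool_pos']),s['torque'].round(2),s['contact_force'])
go(*T(5,55),.05,-9.3)"
```

```text
[ 4.99785263 54.65422526] [ 3.44  1.29 -0.34] [-5.22464092 12.78315848  1.73937581]
t 19.025 pos [0.5649 0.0814 0.0527] F [-5.2 12.8  1.7] w 0.0098
shift cm [ 0.   -0.03  0.27] turn [ 0.0005  0.0038 -0.0015]
```

Request:
{"op": "carry_out", "data": {"commands": [[1,0.1,0.1,0,0,0.002,0],[1,0.2,0.2,0,-0.002,0.005,0],[1,0.2,0.3,0,-0.003,0.005,0],[1,0.2,0.3,0,-0.003,0.005,0],[1,0.2,0.3,0,-0.003,0.005,0]]}}

```text
time: 19.65
tool_pos: [0.565, 0.0813, 0.0527]
eef_rot: [0.997, -0.081, -0.001, 0.0]
contact_force: [-8.5, 18.0, 2.5]
gripper_width: 0.0099
finger_force: 60.1
```

```bash
python3 -c "
from go import *
s=arm.sense(); print(inT(s['tool_pos']),s['torque'].round(2),s['contact_force'])
go(*T(5,55),.05,-9.3)
for n,off in (('scene',None),):
    c=eyes.capture(n); im=c['color']
    hsv=cv2.cvtColor(im,cv2.COLOR_RGB2HSV)
    # profile across block/divider rear ends just ahead of rail at tops
    for x,z in ((40,.078),):
        for y in range(-8,68,2):
            u,v=proj(c,[[*T(x,y),z]])[0].round().astype(int); print(y,im[v,u].tolist(),end=' ')
"
```

```text
[ 5.10346395 54.55803558] [ 4.82  2.21 -0.29] [-8.50990491 18.03026707  2.54309482]
t 19.65 pos [0.565  0.0813 0.0527] F [-8.5 18.   2.5] w 0.0099
shift cm [-0.01 -0.04  0.27] turn [0.0006 0.0013 0.0002]
-8 [158, 138, 110] -6 [155, 137, 109] -4 [151, 134, 105] -2 [154, 136, 109] 0 [154, 136, 109] 2 [154, 137, 108] 4 [152, 133, 107] 6 [105, 94, 74] 8 [80, 68, 55] 10 [86, 73, 57] 12 [114, 96, 72] 14 [126, 106, 81] 16 [130, 111, 85] 18 [135, 115, 89] 20 [136, 115, 87] 22 [133, 112, 85] 24 [133, 112, 85] 26 [131, 111, 86] 28 [131, 110, 84] 30 [131, 111, 86] 32 [131, 110, 85] 34 [136, 115, 87] 36 [137, 115, 88] 38 [134, 114, 88] 40 [133, 111, 87] 42 [130, 110, 84] 44 [127, 108, 83] 46 [129, 110, 83] 48 [128, 109, 85] 50 [132, 113, 89] 52 [144, 127, 101] 54 [154, 135, 108] 56 [155, 136, 109] 58 [149, 131, 105] 60 [127, 111, 89] 62 [81, 70, 56] 64 [81, 70, 57] 66 [113, 99, 78]
```

```bash
python3 -c "
from go import *
c=eyes.capture('scene'); im=c['color']
for y,z in ((1,.078),(56,.078),(30,.045)):
    print(y,[(x,int(im[tuple(proj(c,[[*T(x,y),z]])[0].round().astype(int)[::-1])].sum())) for x in range(36,62,2)])
s=arm.sense();print(s['contact_force'],s['time'])"
```

```text
1 [(36, 395), (38, 403), (40, 404), (42, 396), (44, 400), (46, 400), (48, 380), (50, 284), (52, 214), (54, 214), (56, 227), (58, 220), (60, 225)]
56 [(36, 401), (38, 398), (40, 400), (42, 397), (44, 397), (46, 404), (48, 398), (50, 318), (52, 221), (54, 221), (56, 204), (58, 203), (60, 221)]
30 [(36, 344), (38, 330), (40, 332), (42, 328), (44, 332), (46, 327), (48, 327), (50, 265), (52, 192), (54, 198), (56, 198), (58, 285), (60, 374)]
[-9.1275049  18.53313433  3.70861027] 19.75
```

Centre divider, loose divider and block all end at x = 50 mm, at the rail. The tool is upright, with a steady push of about 18 N sideways and 9 N rearward. Handing in.

```bash
python3 -c "
from rig import ticket
print(ticket.job_done())"
```

```text
the job is handed in; nothing more can be done
None
```

The job is handed in at about 20 s: the block is home against the rail and released, and the loose divider is still held upright against rail and block at about 18 N sideways and 9 N rearward; I viewed 11 pictures, one over the limit of 10.

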